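# Screw the plug home in the steam trap's port

## Robot

A 6-joint arm with a two-finger parallel gripper is mounted at the origin on the work surface. World frame = base frame: x ahead of the robot, y to its left, z up, the work surface at z = 0. Lengths are in mm, angles in rad, forces in N, time in s.
With the tool pointing down it reaches from about 275 to 750 mm from the base axis. Payload 10.2 kg.
Tool frame: the origin (TCP) lies midway between the tips of the shut fingers; the grasp point (between the pads) lies 19 mm behind it; z points along the fingers, y is the line along which they close (so a half turn about z gives the same grasp; the last joint's range is limited). The gripper opens to 85 mm and grips with 20 to 120 N. Pads are 22 mm wide; open, the fingers measure 114 mm over their backs; the gripper's body (76 mm by 85 mm) begins 54 mm behind the grasp point. The pads swing forward as they close: fully open they stand 13 mm farther back than shut.
Start: joints at [-1.491, 0.313, 1.498, -0, 1.331, -0.223], TCP at [156.539, -501.125, 231.294] pointing down, gripper open.
Joint ranges: [-2.94, 2.94], [-0.97, 2.17], [0.19, 2.56], [-1.23, 4.37], [0.02, 3.11], [-2.88, 2.88]. Speed limits (rad/s): [2.39, 2.39, 3.01, 3.14, 3.14, 3.14].

## Interface

Orientations are given as a unit quaternion [w, x, y, z].
In Python, from rig import ctrl gives the robot as it stands.
- The arm moves only by the tool send_rows, never from a script. Its argument "targets" is a list of rows, each an object with "offset": the shift along the world's x, y, z in cm, a list of three; "spin": the turn about the world's z in rad. A call has 1 to 8 rows; each row is the pose to reach, as a shift and turn from the pose commanded when the call began; what a row does not reach only later rows make up. A row lasts 1/12 s, in which the tool goes at most 41.7 mm and 7.16 degrees, less where a joint would pass 70% of its speed; a pose out of reach is approached as far as the arm can. A call with a gripper value outside its range is refused whole. "grip" is the opening, from 0 (shut) to 1 (fully open), set as the call begins (left out, the last holds). The fingers move at their own pace and stop on an object; "squeeze" is the grip in N (left out, the last holds). Time passes only in rows, so rows that repeat a pose let the fingers close. It gives the time, the measured TCP pose, the force, the opening and the grip force at its end, in the units of the state.
- ctrl.sense(): the state, without advancing time (a new reading comes with each control period).
- ctrl.capture(name): name is "scene" or "top" or "wrist"; returns (picture, depth): 384x512x3 uint8, red, green, blue; 384x512 float32, mm along the optical axis (not along the pixel's ray), 0 where there is no reading.
- ctrl.calibration(name): a dict with "fx", "fy", "cx", "cy" (pixels), "k1" (the pictures are not rectified: a ray, as slopes to the right and down, at radius r is drawn at 1 + k1 r^2 times it, then the intrinsics apply), "view" (4x4, takes a point from world to camera coordinates); the wrist camera has in their place "mount" (4x4, takes a point from camera to tool coordinates, whose origin is the TCP and whose axes are the flange's). Camera axes: x right, y down, z forward; pixel columns grow to the right and rows downward; lengths in mm; the calibration is good to about 2 mm. A picture is of the moment at which its call begins: read the wrist's pose just before it. calibration takes no time and is no camera call.
- ctrl.finish_job(): hands the job in; it is judged then, once.
Trained networks look in the newest picture that a camera, given by its name, has taken for a name from the list of things; names that differ only in an ending like _2 or _b are one class to them, and where a whole thing is asked for, a point or a joint stands for the part that bears it (a point fixed in the world has none). Each returns a list of dicts, best first, with "conf" (0 to 1); they miss things now and then, are a little off and sometimes report something else, mostly with a low value. They report only what shows in the picture. A call takes as long as a camera call. They do not tell look-alikes from the thing itself.
- ctrl.search_frame(camera, query): "box" ([left, top, right, bottom] in pixels, round what is visible of it).
- ctrl.place_of(camera, query): "uv" ([column, row] in pixels: a listed point, or the origin of a listed thing).
The state is a dict: "time_s": time; "joints": joint angles; "dq": joint speeds; "tau": joint torques, N m; "eef_pos": TCP position; "ee_rot": TCP orientation; "force": force on the tool from outside, world axes, zero at the start; "wrist_torque": the same for the moment, N m; "grip_width": opening from 0.0 (shut) to 1.0 (fully open); "grip_force": force on a finger pad.
Only numpy, scipy, OpenCV 4.12 (cv2) and the standard library are available. Lean on these libraries where they do the work, as an engineer would, in place of code of your own. Each camera call takes 0.05 s, during which the arm holds its last target. There are 200 camera calls.

## Task

Take the steel square-headed plug out of the parts chest, set it upright in the port on top of the steam trap, and with light pressure turn it until its lugs drop into the thread start (the way to find it is to turn backward, anticlockwise from above). Then turn it forward, clockwise, until it is fully home, gently and without forcing or cross-threading it, let go, and leave the other parts where they lie.

Things in the scene. Friction and masses are not known exactly. Their poses are not given: they have to be found in the camera images.
- plug: steel plug, 0.25 kg, upright in a chest cradle. Square head 26 x 26 mm (sides along x, y), from 6 to 38 mm above the origin, on a round flange 66 mm across, 6 mm thick. Origin: on the axis, at the flange's underside; z up to the head. Below: stem 32 mm across, to 29.6 mm below the origin, the last 6 mm tapered to 23 mm.
- plug_lugs (a point): on the plug's axis, 19.6 mm below its origin, at the underside of its four lugs. They stand out of the stem along the plug's +x, -x, +y, -y, reach 21.5 mm from the axis and are 5.5 mm wide, 4 mm high. On the thread they stand on lands or teeth, or drop into gaps.
- trap: grey cast steam trap fixed to the bench: casting 125 x 95 mm, pipe flanges at both ends of its x axis (184 mm overall, 60 mm across), on top a round port boss 72 mm across, rim 95 mm above the bench. Origin: on the bench under the port's axis; z up. More than 70 N of contact force between plug and trap (1.3 Nm against a stop) damages the thread.
- port (a point): centre of the port's mouth, in the rim plane, 95 mm above the bench. Inside, a steel thread ring repeats every 90 degrees; its clocking varies and is unknown; its bush gives 0.1 rad per Nm. Four flat lands (34 mm bore, 58 degrees long) 6 mm below the rim, 32-degree gaps between. A plug with its lugs on the lands has its origin 13.6 mm above the rim.
- land_level (a point): on the port's axis, 6 mm below the rim: top of the lands. Each land has a 3 mm high tooth, 8 degrees long, on its clockwise end, which blocks clockwise turning on the lands. Lugs that start on the teeth stand 3 mm higher and first drop only 3 mm, onto the lands, when turned backward.
- drop_level (a point): on the port's axis, 5 mm above the rim: the plug's origin when its lugs have dropped, 9 mm lower than on the lands. Turning backward (anticlockwise from above), at most 90 degrees, lugs come off the lands, drop into the gaps and stop against the next tooth; turning on forces the thread. A sprung seal ring (66 mm across, top 6 mm above the rim, 3 N per mm, 5.5 mm travel) then carries the plug.
- home_level (a point): on the port's axis, 2.6 mm above the rim: the plug's origin when home. Turned clockwise from the drop, the lugs pass under the lands, whose undersides slope 3 mm down over 29 degrees, then run level; an end stop comes 50 to 62 degrees after the drop. It takes up to 0.3 Nm; home, it stays when released.
- chest: open cast-aluminium parts chest, fixed: 300 x 220 mm, walls 50 mm high, 6 mm thick, floor 6 mm; its lid (220 mm) stands open on its +y side, leaning 16 degrees back. Origin: under its centre. Two wooden ring cradles, 60 mm across, 34 mm high, at x = -65 and +65, y = -25 mm hold plug and union, either way round, by their flanges, 40 mm above the bench.
- union: bystander: bronze pipe union in the other cradle: hexagon 60 mm across corners, 14 mm high, round ends 34 mm across, top 30 mm above its origin. Origin: centre of the hexagon's underside
- lever_arm: bystander: brass float lever arm, 173 x 36 x 12 mm, in the chest along its lid side; x along it, origin under its middle
- disc: bystander: steel trap disc 40 mm across, 8 mm thick, on the bench; origin: centre of its underside
- seat_ring: bystander: iron seat ring 48 mm across, 26 mm hole, 12 mm high, on the bench; origin: centre of its underside
Things that resemble listed ones, but are neither listed nor needed, are in the scene too. Several things have the shape of the plug; the one meant has the colours described above.

How it is judged (in metres and radians):
On the way:
1. the plug stands upright in the port with its lugs dropped into the thread start (origin less than 7.5 mm above the rim) (z of plug in the frame of trap below 0.1025 m and horizontal distance between plug and port below 0.003 m and angle between plug's own z axis and vertical below 0.08 rad), for 0.1 s.
At the end, for the whole second after the job is handed in: the released plug is at rest, screwed home: upright within 0.05 rad, within 3 mm of the port's axis, its origin 0.5 to 3.5 mm above the rim (home is 2.6 mm; unscrewed, the sprung seal holds it at about 5 mm or higher); the union, lever arm, disc and seat ring lie within 30 mm of where they were (z of plug in the frame of trap between 0.0955 and 0.0985 m and horizontal distance between plug and port below 0.003 m and angle between plug's own z axis and vertical below 0.05 rad and linear speed of plug below 0.01 m/s and angular speed of plug below 0.1 rad/s and distance of each of union, lever_arm, disc, seat_ring from where it was at the start of the episode below 0.03 m); the robot touches nothing.
It fails at once if the thread is forced: the contact force between plug and trap exceeds 70 N (contact force between plug and trap above 70 N).
It fails at once if a bystander part is moved more than 30 mm (distance of any of union, lever_arm, disc, seat_ring from where it was at the start of the episode above 0.03 m).
It also fails if it takes over 72 s, if anything falls off the work surface, if the arm or the gripper's body presses on something with over 40 N, if the wrist force passes 120 N, or if a joint passes its speed limit or range.

## Working session

There is one attempt and no reset: what is moved stays moved. The work goes in short steps, Python scripts to look and compute and a tool call to move; the robot and the scene stay as the last step left them, time stands still between calls to the robot, and variables do not carry over. Pictures are saved under pics/ and viewed, at most 10 in all, crops included, and the job is handed in when it is done.

Besides the shell and the picture viewer there is one more tool, called after ">>>" as name(argument=value, ...), one argument or row to a line, values as JSON. send_rows: Moves the arm, as the interface text tells. Its arguments: {"type":"object","properties":{"targets":{"type":"array"},"grip":{"type":"number"},"squeeze":{"type":"number"}},"required":["targets"]}

```bash
mkdir -p pics
cat > h.py <<'E'
import numpy as np, cv2
from rig import ctrl
def pose(s):
    w,x,y,z=s["ee_rot"]
    from scipy.spatial.transform import Rotation as R
    T=np.eye(4);T[:3,:3]=R.from_quat([x,y,z,w]).as_matrix();T[:3,3]=s["eef_pos"];return T
def c2w(name,s=None):
    c=ctrl.calibration(name)
    return np.linalg.inv(np.array(c["view"])) if "view" in c else pose(s)@np.array(c["mount"])
def rays(name,uv):
    c=ctrl.calibration(name)
    K=np.array([[c["fx"],0,c["cx"]],[0,c["fy"],c["cy"]],[0,0,1]])
    d=(np.atleast_2d(uv).astype(float)-[c["cx"],c["cy"]])/[c["fx"],c["fy"]]
    p=d.copy()
    for _ in range(15): p=d/(1+c["k1"]*(p**2).sum(1,keepdims=True))
    return np.c_[p,np.ones(len(p))]
def at_z(name,uv,z,s=None):
    T=c2w(name,s); r=rays(name,uv)@T[:3,:3].T
    return T[:3,3]+r*((z-T[2,3])/r[:,2])[:,None]
def cloud(name,D,s=None):
    T=c2w(name,s); v,u=np.mgrid[:384,:512]
    P=rays(name,np.c_[u.ravel(),v.ravel()])*D.reshape(-1,1)
    W=P@T[:3,:3].T+T[:3,3]; W[D.ravel()==0]=np.nan
    return W.reshape(384,512,3)
E
python3 - <<'E'
from h import *
s=ctrl.sense();print(s)
for n in ["top","scene"]:
    I,D=ctrl.capture(n);cv2.imwrite(f"pics/{n}.png",I[:,:,::-1]);W=cloud(n,D)
    np.savez(f"{n}.npz",I=I,W=W)
    for q in ["plug","trap","port","chest","union","disc","seat_ring","lever_arm"]:
        for r in ctrl.place_of(n,q)[:3]:
            u,v=map(int,r["uv"]); print(n,q,np.round(r["uv"],1),round(r["conf"],2),W[v,u].round(0) if 0<=v<384 and 0<=u<512 else '')
print(ctrl.calibration("top"),ctrl.calibration("wrist"))
E
```

```text
{'time_s': 0.0, 'joints': array([-1.49140047e+00,  3.13446363e-01,  1.49847385e+00, -1.73798311e-05,
        1.33097715e+00, -2.23443464e-01]), 'dq': array([-6.22767407e-04,  1.10314480e-03,  1.91318757e-03,  5.40855346e-04,
        2.43089011e-03, -5.57489721e-05]), 'tau': array([ 1.39280863e-03, -4.12263143e+01, -2.59742725e+01, -1.02391359e-04,
        4.13861009e-03,  5.63182700e-08]), 'eef_pos': array([ 156.51228076, -500.84868584,  230.7230919 ]), 'ee_rot': array([-6.51270438e-04,  9.88557407e-01,  1.50843715e-01,  3.85264430e-05]), 'force': array([-0.23578515, -0.06542794,  0.57568389]), 'wrist_torque': array([-0.01721997,  0.00113173, -0.03768512]), 'grip_force': 0.0, 'grip_width': 1.0012382846897059}
top plug [150.9 202.4] 0.86 [428. 232.  79.]
top plug [146.8 290.9] 0.84 [241. 241.  68.]
top plug [231.3 153.4] 0.8 [536.  58.  69.]
top trap [372.7 175. ] 0.97 [ 483. -252.   75.]
top port [388.7 169.1] 0.71 [ 499. -296.   57.]
top chest [150.2 173.2] 0.65 [505. 250.   5.]
top union [156.9 145.1] 0.55 [555. 223.  73.]
top disc [264.6 224.4] 0.72 [383. -15.  12.]
top seat_ring 
[... 1075 characters left out ...]
7e-02, -1.43461285e-01,
         4.55437785e+02],
       [ 1.43219705e-01, -2.02896595e-02, -9.89482918e-01,
         9.03513692e+02],
       [ 0.00000000e+00,  0.00000000e+00,  0.00000000e+00,
         1.00000000e+00]])} {'fx': 317.4209393847733, 'fy': 317.4209393847733, 'cx': 256.8300412999309, 'cy': 196.02608646164887, 'k1': -0.082491540154684, 'mount': array([[-8.99392027e-06, -9.64530510e-01, -2.63971390e-01,
         6.58136315e+01],
       [ 9.99999479e-01,  2.60767247e-04, -9.86894378e-04,
        -7.35295375e-01],
       [ 1.02072483e-03, -2.63971262e-01,  9.64530005e-01,
        -1.42831621e+02],
       [ 0.00000000e+00,  0.00000000e+00,  0.00000000e+00,
         1.00000000e+00]])}
```

View pics/top.png

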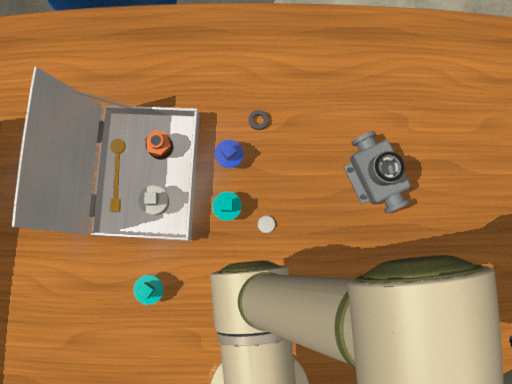

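View pics/scene.png

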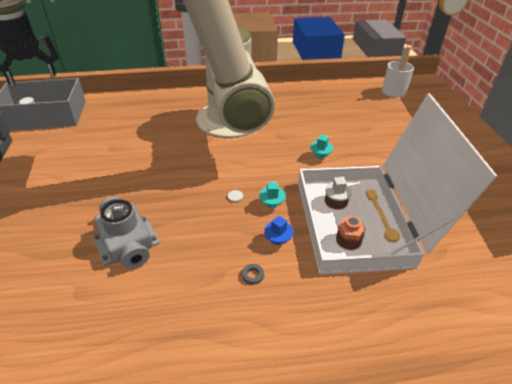

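The top view shows the grey-white plug in the chest at (151,198), the orange union at (158,144) and the trap port at (389,167). The teal and blue plugs standing on the bench are decoys. The scene view agrees. Next I'll refine the positions and get the spin angles.

Run:
```python
from h import *
d=np.load("top.npz");I,W=d["I"],d["W"]
print(at_z("top",[(389,166),(151,197)],95).round(1), at_z("top",[(151,197)],78).round(1))
for n in("top","scene"):
    W=np.load(n+".npz")["W"]
    m=(np.hypot(W[...,0]-430,W[...,1]-230)<40)&(abs(W[...,2]-78)<6)
    p=W[m]; print(n,len(p),p.mean(0), cv2.minAreaRect(p[:,:2].astype(np.float32)))
    m=(np.hypot(W[...,0]-485,W[...,1]+290)<60)&(abs(W[...,2]-95)<5)
    p=W[m]; print(n,len(p),cv2.minEnclosingCircle(p[:,:2].astype(np.float32)),p[:,2].mean())
```

```text
[[ 498.6 -285.    95. ]
 [ 436.6  226.7   95. ]] [[438.8 230.4  78. ]]
top 164 [436.5676285  232.09479355  78.95314234] ((436.79132080078125, 232.43797302246094), (27.063770294189453, 26.015911102294922), 89.59139251708984)
top 312 ((497.9577331542969, -283.5950012207031), 36.6140022277832) 95.42877839022862
scene 96 [440.55621642 230.82525629  76.80296309] ((438.8491516113281, 231.18873596191406), (26.226308822631836, 29.14746856689453), 89.80403137207031)
scene 378 ((501.1640930175781, -284.14825439453125), 35.98525619506836) 95.67171283780152
```

>>> send_rows(
  targets=[
    {"offset": [4,3,0],"spin": 0},
    {"offset": [8,6,0],"spin": 0},
    {"offset": [12,9,0],"spin": 0},
    {"offset": [16,12,0],"spin": 0},
    {"offset": [20,15,0],"spin": 0},
    {"offset": [24,17,0],"spin": 0},
    {"offset": [28,18,0],"spin": 0},
    {"offset": [31.5,20,0],"spin": 0},
  ],
)

```text
time_s: 1.57
eef_pos: [436.1, -318.2, 231.6]
ee_rot: [0.0, 0.989, 0.151, 0.0]
force: [0.2, -0.5, 0.6]
grip_width: 1.002
grip_force: 0.0
```

>>> send_rows(
  targets=[
    {"offset": [1.5,0.8,0],"spin": -0.1},
    {"offset": [2.8,1.6,0],"spin": -0.2},
    {"offset": [2.8,1.6,0],"spin": -0.3},
    {"offset": [2.8,1.6,0],"spin": -0.303},
    {"offset": [2.8,1.6,0],"spin": -0.303},
  ],
)

```text
time_s: 1.98
eef_pos: [462.3, -303.5, 231.2]
ee_rot: [-0.0, 1.0, 0.001, -0.0]
force: [0.0, -0.6, -0.2]
grip_width: 1.001
grip_force: 0.0
```

```bash
cat > port.py <<'E'
from h import *
import sys
s=ctrl.sense();I,D=ctrl.capture("wrist");print(s["eef_pos"],s["ee_rot"],s["force"])
W=cloud("wrist",D,s);cv2.imwrite(f"pics/{sys.argv[1]}.png",I[:,:,::-1]);np.savez(sys.argv[1]+".npz",I=I,W=W)
print([ (r["uv"],r["conf"],at_z("wrist",[r["uv"]],95,s)[0].round(1)) for r in ctrl.place_of("wrist","port")[:2]])
m=(np.hypot(W[...,0]-499,W[...,1]+284)<50)&(abs(W[...,2]-95)<3)
p=W[m][:,:2].astype(np.float32); print(len(p),W[m][:,2].mean(),cv2.minEnclosingCircle(p))
# inner/outer edge circle fits by angle
c=np.array(cv2.minEnclosingCircle(p)[0])
for k in range(3):
    q=p-c;a=np.arctan2(q[:,1],q[:,0]);r=np.hypot(*q.T);b=((a+np.pi)/(2*np.pi)*48).astype(int)
    for nm,f in(("out",np.argmax),("in",np.argmin)):
        e=np.array([p[b==i][f(r[b==i])] for i in range(48) if (b==i).any()])
        A=np.c_[2*e,np.ones(len(e))];x=np.linalg.lstsq(A,(e**2).sum(1),rcond=None)[0]
        R=np.sqrt(x[2]+x[0]**2+x[1]**2);print(nm,x[:2].round(2),R.round(2))
        if nm=="out":cn=x[:2]
    c=cn
E
python3 port.py port1
```

```text
[ 462.30154033 -303.5487374   231.23426944] [-1.00967500e-05  9.99999145e-01  1.30465753e-03 -8.67972794e-05] [ 0.04813587 -0.59736435 -0.20169952]
[([235.9, 146.3], 0.67, array([ 496.6, -284.4,   95. ]))]
1149 94.79022753964223 ((496.8132019042969, -284.5083312988281), 36.17457580566406)
out [ 496.85 -284.99] 35.57
in [ 496.77 -284.92] 22.15
out [ 496.88 -284.96] 35.56
in [ 496.73 -284.92] 22.16
out [ 496.88 -284.96] 35.56
in [ 496.76 -284.93] 22.17
```

View pics/port1.png

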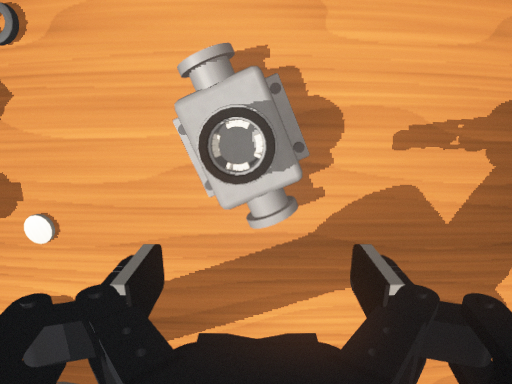

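The wrist picture shows the port at (236,146), with the thread ring's bright lands and dark gaps inside it. I'll measure it once centred, then again at 90° yaw, to cancel the camera-mount error.

>>> send_rows(
  targets=[
    {"offset": [2,1,0],"spin": 0},
    {"offset": [3.4,1.9,0],"spin": 0},
    {"offset": [3.4,1.9,0],"spin": 0},
    {"offset": [3.4,1.9,0],"spin": 0},
  ],
)

```text
time_s: 2.42
eef_pos: [496.2, -284.6, 231.2]
ee_rot: [0.0, 1.0, 0.001, -0.0]
force: [0.7, -0.6, -0.3]
grip_width: 1.001
grip_force: 0.0
```

```bash
python3 port.py port2
```

```text
[ 496.24460359 -284.57359033  231.1904817 ] [ 2.21525733e-06  9.99999641e-01  8.37105712e-04 -1.33084021e-04] [ 0.72613206 -0.58841167 -0.27451261]
[([261.0, 185.1], 0.83, array([ 495.6, -287.6,   95. ]))]
1058 94.84440874303709 ((496.7449035644531, -284.8831787109375), 36.00248336791992)
out [ 497.07 -284.81] 35.41
in [ 496.83 -284.65] 22.17
out [ 497.07 -284.81] 35.41
in [ 496.85 -284.67] 22.19
out [ 497.07 -284.81] 35.41
in [ 496.85 -284.67] 22.19
```

>>> send_rows(
  targets=[
    {"offset": [0,0,0],"spin": 0.12},
    {"offset": [0,0,0],"spin": 0.24},
    {"offset": [0,0,0],"spin": 0.36},
    {"offset": [0,0,0],"spin": 0.48},
    {"offset": [0,0,0],"spin": 0.6},
    {"offset": [0,0,0],"spin": 0.72},
    {"offset": [0,0,0],"spin": 0.8},
    {"offset": [0,0,0],"spin": 0.8},
  ],
)

```text
time_s: 3.18
eef_pos: [495.7, -285.1, 231.4]
ee_rot: [0.0, 0.921, 0.39, -0.0]
force: [-0.3, 0.0, 0.2]
grip_width: 0.996
grip_force: 0.0
```

>>> send_rows(
  targets=[
    {"offset": [0,0,0],"spin": 0.12},
    {"offset": [0,0,0],"spin": 0.24},
    {"offset": [0,0,0],"spin": 0.36},
    {"offset": [0,0,0],"spin": 0.48},
    {"offset": [0,0,0],"spin": 0.6},
    {"offset": [0,0,0],"spin": 0.7},
    {"offset": [0,0,0],"spin": 0.77},
    {"offset": [0,0,0],"spin": 0.77},
  ],
)

```text
time_s: 3.85
eef_pos: [495.9, -284.9, 231.4]
ee_rot: [0.0, 0.708, 0.707, -0.0]
force: [-0.1, 1.4, -0.2]
grip_width: 0.997
grip_force: 0.0
```

```bash
python3 port.py port3
python3 - <<'E'
from h import *
# polar unroll of ring level at z 89
s=ctrl.sense();I=np.load("port3.npz")["I"];W=np.load("port3.npz")["W"]
T=c2w("wrist",s);c=np.array([496.9,-285.])
q=W.reshape(-1,3);g=I.reshape(-1,3).mean(1)
r=np.hypot(*(q[:,:2]-c).T);a=np.degrees(np.arctan2(q[:,1]-c[1],q[:,0]-c[0]))%360
for lo in range(0,360,6):
    m=(abs(r-19.5)<2)&(a>=lo)&(a<lo+6)&(q[:,2]>60)
    print(lo,m.sum(),np.median(q[m,2]).round(1) if m.any() else '',g[m].mean().round(0) if m.any() else '',end=' | ')
E
```

```text
[ 495.94310848 -284.91939402  231.3954507 ] [ 4.73276508e-05  7.07674275e-01  7.06538830e-01 -2.85107935e-05] [-0.11322756  1.36264724 -0.20583352]
[([261.5, 189.2], 0.58, array([ 499. , -287.5,   95. ]))]
1060 94.75733551292899 ((496.65216064453125, -285.2489013671875), 35.963130950927734)
out [ 496.69 -284.52] 35.2
in [ 496.87 -285.33] 22.08
out [ 496.66 -284.56] 35.22
in [ 496.66 -285.28] 22.16
out [ 496.65 -284.56] 35.22
in [ 496.67 -285.28] 22.16
0 8 89.5 237.0 | 6 10 89.7 237.0 | 12 8 89.0 235.0 | 18 10 89.2 231.0 | 24 15 88.9 175.0 | 30 72 310.9 34.0 | 36 135 312.0 39.0 | 42 17 314.3 36.0 | 48 0   | 54 0   | 60 19 325.9 112.0 | 66 43 328.5 66.0 | 72 10 89.1 157.0 | 78 9 89.6 159.0 | 84 9 89.0 157.0 | 90 12 88.8 156.0 | 96 9 89.3 159.0 | 102 10 89.1 156.0 | 108 11 89.2 158.0 | 114 9 89.3 145.0 | 120 1 88.5 127.0 | 126 0   | 132 43 316.0 26.0 | 138 339 314.0 29.0 | 144 286 310.3 35.0 | 150 27 91.8 141.0 | 156 7 92.8 206.0 | 162 9 89.7 166.0 | 168 9 89.1 233.0 | 174 10 89.5 234.0 | 180 10 89.0 239.0 | 186 9 89.5 239.0 | 192 9 89.7 238.0 | 198 10 89.5 234.0 | 204 7 88.7 219.0 | 210 1 86.5 147.0 | 216 0   | 222 0   | 228 0   | 234 1 84.9 127.0 | 240 20 91.3 191.0 | 246 11 89.4 208.0 | 252 11 89.5 222.0 | 258 11 89.0 224.0 | 264 11 89.4 232.0 | 270 10 89.1 231.0 | 276 11 89.0 233.0 | 282 11 89.4 231.0 | 288 7 89.1 238.0 | 294 8 89.0 229.0 | 300 0   | 306 0   | 312 0   | 318 0   | 324 2 91.0 162.0 | 330 9 92.3 216.0 | 336 13 90.3 220.0 | 342 10 89.2 238.0 | 348 8 89.4 236.0 | 354 11 88.8 238.0 |
```

Port axis is (496.8, -284.9). The ring shows gaps at 29–61° (mod 90) and teeth at about 61–69°, so I know the clocking. Next I'll go to the plug.

>>> send_rows(
  targets=[
    {"offset": [-0.5,3.5,0],"spin": -0.12},
    {"offset": [-1,7,0],"spin": -0.24},
    {"offset": [-1.5,10.5,0],"spin": -0.36},
    {"offset": [-2,14,0],"spin": -0.48},
    {"offset": [-2,17.5,0],"spin": -0.6},
    {"offset": [-2.5,21,0],"spin": -0.72},
    {"offset": [-3,24.5,0],"spin": -0.84},
    {"offset": [-3,28,0],"spin": -0.96},
  ],
)

```text
time_s: 4.62
eef_pos: [465.6, -5.8, 231.6]
ee_rot: [0.0, 0.954, 0.3, 0.0]
force: [0.8, 0.5, 0.3]
grip_width: 1.0
grip_force: 0.0
```

>>> send_rows(
  targets=[
    {"offset": [-0.5,3.5,0],"spin": -0.12},
    {"offset": [-1,7,0],"spin": -0.24},
    {"offset": [-1.5,10.5,0],"spin": -0.36},
    {"offset": [-2,14,0],"spin": -0.48},
    {"offset": [-2,17.5,0],"spin": -0.6},
    {"offset": [-2.5,21,0],"spin": -0.6},
    {"offset": [-2.8,23.6,0],"spin": -0.6},
    {"offset": [-2.8,23.6,0],"spin": -0.6},
  ],
)

```text
time_s: 5.28
eef_pos: [437.5, 232.3, 231.3]
ee_rot: [-0.001, 1.0, 0.01, 0.0]
force: [0.3, -1.1, -0.4]
grip_width: 0.999
grip_force: 0.0
```

```bash
cat > plug.py <<'E'
from h import *
import sys
s=ctrl.sense();I,D=ctrl.capture("wrist");print(s["eef_pos"],s["ee_rot"],s["joints"].round(2))
W=cloud("wrist",D,s);cv2.imwrite(f"pics/{sys.argv[1]}.png",I[:,:,::-1])
for z in(78,46):
    m=(np.hypot(W[...,0]-438,W[...,1]-231)<45)&(abs(W[...,2]-z)<3)
    p=W[m]; print(z,len(p),p.mean(0).round(1),cv2.minAreaRect(p[:,:2].astype(np.float32)),cv2.minEnclosingCircle(p[:,:2].astype(np.float32)))
E
python3 plug.py plug1
```

```text
[437.45442041 232.26991447 231.30519123] [-5.31446608e-04  9.99948960e-01  1.00893877e-02  9.04177329e-06] [0.25 0.25 1.58 0.   1.31 1.8 ]
78 728 [437.2 232.8  78.3] ((436.76025390625, 232.51426696777344), (26.315908432006836, 25.883174896240234), 0.4841090738773346) ((436.67596435546875, 232.66033935546875), 17.527618408203125)
46 2141 [439.5 232.8  46.4] ((436.9253234863281, 232.5104217529297), (64.4778060913086, 65.51887512207031), 89.903076171875) ((436.7746887207031, 232.85443115234375), 32.96830749511719)
```

View pics/plug1.png

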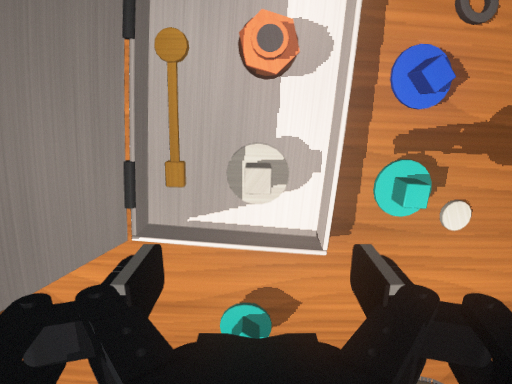

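The picture shows the steel plug upright in its cradle at (258,175), axis at (436.8, 232.6), sides aligned with the world axes, clear of the union at (269,43). I'll descend and grip.

>>> send_rows(
  targets=[
    {"offset": [-0.06,0.03,-3.5],"spin": -0.015},
    {"offset": [-0.06,0.03,-7],"spin": -0.015},
    {"offset": [-0.06,0.03,-10.5],"spin": -0.015},
    {"offset": [-0.06,0.03,-13.5],"spin": -0.015},
    {"offset": [-0.06,0.03,-15.5],"spin": -0.015},
    {"offset": [-0.06,0.03,-17],"spin": -0.015},
    {"offset": [-0.06,0.03,-18],"spin": -0.015},
    {"offset": [-0.06,0.03,-18],"spin": -0.015},
  ],
)

```text
time_s: 6.0
eef_pos: [437.3, 227.9, 49.8]
ee_rot: [0.0, 1.0, 0.001, -0.001]
force: [-0.3, -0.2, -0.4]
grip_width: 0.999
grip_force: 0.0
```

>>> send_rows(
  targets=[
    {"offset": [0,0,0],"spin": 0},
    {"offset": [0,0,0],"spin": 0},
    {"offset": [0,0,0],"spin": 0},
    {"offset": [0,0,0],"spin": 0},
    {"offset": [0,0,0],"spin": 0},
    {"offset": [0,0,0],"spin": 0},
    {"offset": [0,0,0],"spin": 0},
    {"offset": [0,0,0],"spin": 0},
  ],
  grip=0.1,
  squeeze=60,
)

```text
time_s: 6.67
eef_pos: [438.3, 229.3, 52.1]
ee_rot: [-0.0, 1.0, 0.002, 0.001]
force: [-1.1, 1.9, 6.5]
grip_width: 0.292
grip_force: 59.7
```

>>> send_rows(
  targets=[
    {"offset": [0,0,1],"spin": 0},
    {"offset": [0,0,3],"spin": 0},
    {"offset": [0,0,6],"spin": 0},
    {"offset": [0,0,9.5],"spin": 0},
    {"offset": [0,0,13],"spin": 0},
    {"offset": [0,0,15],"spin": 0},
    {"offset": [0,0,15],"spin": 0},
    {"offset": [0,0,15],"spin": 0},
  ],
)

```text
time_s: 7.33
eef_pos: [437.8, 228.9, 201.6]
ee_rot: [-0.0, 1.0, 0.002, 0.001]
force: [-0.8, 0.4, -3.3]
grip_width: 0.293
grip_force: 59.9
```

>>> send_rows(
  targets=[
    {"offset": [0.5,-3.5,0],"spin": 0.04},
    {"offset": [1,-7,0],"spin": 0.08},
    {"offset": [1.5,-10.5,0],"spin": 0.12},
    {"offset": [2,-14,0],"spin": 0.16},
    {"offset": [2,-17.5,0],"spin": 0.2},
    {"offset": [2.5,-21,0],"spin": 0.24},
    {"offset": [3,-24.5,0],"spin": 0.28},
    {"offset": [3,-28,0],"spin": 0.3},
  ],
)

```text
time_s: 8.0
eef_pos: [467.2, -52.6, 199.4]
ee_rot: [-0.001, 0.988, 0.153, -0.001]
force: [1.2, -0.1, -3.0]
grip_width: 0.296
grip_force: 60.1
```

>>> send_rows(
  targets=[
    {"offset": [0.5,-3.5,0],"spin": 0},
    {"offset": [1,-7,0],"spin": 0},
    {"offset": [1.5,-10.5,0],"spin": 0},
    {"offset": [2,-14,0],"spin": 0},
    {"offset": [2.5,-17.5,0],"spin": 0},
    {"offset": [2.8,-20,0],"spin": 0},
    {"offset": [2.8,-22,0],"spin": 0},
    {"offset": [2.8,-23,0],"spin": 0},
  ],
)

```text
time_s: 8.67
eef_pos: [494.9, -282.8, 198.7]
ee_rot: [-0.001, 0.989, 0.151, -0.001]
force: [0.7, -0.7, -2.4]
grip_width: 0.295
grip_force: 60.2
```

>>> send_rows(
  targets=[
    {"offset": [0,0,0],"spin": 0},
    {"offset": [0,0,0],"spin": 0},
    {"offset": [0,0,0],"spin": 0},
    {"offset": [0,0,0],"spin": 0},
    {"offset": [0,0,0],"spin": 0},
  ],
)

```text
time_s: 9.08
eef_pos: [496.1, -280.0, 201.4]
ee_rot: [-0.0, 0.988, 0.152, 0.0]
force: [-0.2, -0.1, -1.9]
grip_width: 0.291
grip_force: 60.2
```

```bash
cat > held.py <<'E'
from h import *
import sys
s=ctrl.sense();I,D=ctrl.capture("wrist");print(s["eef_pos"].round(2),s["ee_rot"].round(4),s["force"].round(1),s["grip_width"])
W=cloud("wrist",D,s);cv2.imwrite(f"pics/{sys.argv[1]}.png",I[:,:,::-1]);np.savez(sys.argv[1]+".npz",I=I,W=W,p=s["eef_pos"])
t=s["eef_pos"];R=W-t
near=np.hypot(R[...,0],R[...,1])<45
h,e=np.histogram(R[near][:,2],np.arange(-60,30,2));print([(int(a),int(b)) for a,b in zip(e,h) if b>40])
E
python3 held.py held1
```

```text
[ 496.06 -280.01  201.41] [-0.      0.9883  0.1522  0.    ] [-0.2 -0.1 -1.9] 0.29140062113462306
[(-10, 91), (-8, 2227), (-6, 2666), (-4, 63), (-2, 77), (0, 63), (2, 66), (4, 107), (6, 150), (8, 166), (10, 197), (12, 181), (14, 207), (16, 227), (18, 211), (20, 237), (22, 236), (24, 1763), (26, 1996)]
```

View pics/held1.png

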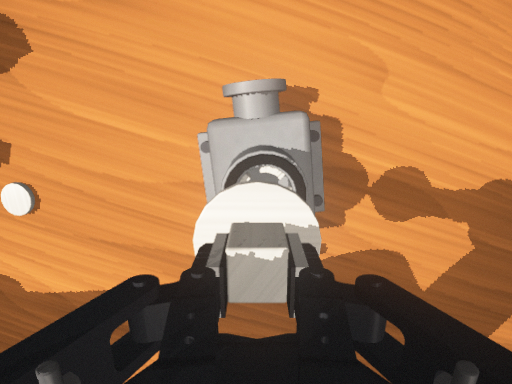

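The picture shows the plug upright in the gripper at (258,255), with the flange visible and the port just behind it at (265,175). I'll fit the plug axis relative to the TCP.

```bash
cat > fit.py <<'E'
from h import *
import sys
d=np.load(sys.argv[1]+".npz");W,t=d["W"],d["p"]
R=(W-t).reshape(-1,3);near=np.hypot(R[:,0],R[:,1])<45
p=R[near&(R[:,2]>-11)&(R[:,2]<-3)]
A=np.c_[p[:,:2],np.ones(len(p))];w=np.ones(len(p),bool)
for _ in range(4):
    x=np.linalg.lstsq(A[w],p[w,2],rcond=None)[0];w=abs(A@x-p[:,2])<1.5
print("flange plane",x.round(4),w.sum());p=p[w]
c=np.array(cv2.minEnclosingCircle(p[:,:2].astype(np.float32))[0])
for _ in range(4):
    q=p[:,:2]-c;a=np.degrees(np.arctan2(q[:,1],q[:,0]))%360;r=np.hypot(*q.T)
    e=np.array([p[a.astype(int)//6==i][np.argmax(r[a.astype(int)//6==i]),:2] for i in range(60) if (a.astype(int)//6==i).sum()>3])
    k=np.hypot(*(e-c).T)>31.5; e=e[k]
    x=np.linalg.lstsq(np.c_[2*e,np.ones(len(e))],(e**2).sum(1),rcond=None)[0];c=x[:2]
print("flange centre rel TCP",c.round(2),"R",np.sqrt(x[2]+c@c).round(2),len(e))
h=R[near&(R[:,2]>23)&(R[:,2]<29)]
print("head",h.mean(0).round(2),cv2.minAreaRect(h[:,:2].astype(np.float32)))
# same with fixed R: residual spread
E
python3 fit.py held1
```

```text
flange plane [ 1.4000e-03  2.3000e-03 -5.9758e+00] 4814
flange centre rel TCP [-0.92  0.67] R 32.67 34
head [ 1.24  1.34 26.02] ((-0.42891979217529297, 0.6784725189208984), (26.80448341369629, 52.13033676147461), 18.17098617553711)
```

>>> send_rows(
  targets=[
    {"offset": [0.14,-0.54,0],"spin": 0},
    {"offset": [0.14,-0.54,-2.5],"spin": 0},
    {"offset": [0.14,-0.54,-5],"spin": 0},
    {"offset": [0.14,-0.54,-5.9],"spin": 0},
    {"offset": [0.14,-0.54,-5.9],"spin": 0},
    {"offset": [0.14,-0.54,-5.9],"spin": 0},
    {"offset": [0.14,-0.54,-5.9],"spin": 0},
  ],
)

```text
time_s: 9.72
eef_pos: [497.9, -287.0, 143.8]
ee_rot: [0.001, 0.988, 0.152, 0.001]
force: [-0.4, 0.3, -2.8]
grip_width: 0.289
grip_force: 60.0
```

```bash
cat > both.py <<'E'
from h import *
import sys
from scipy.optimize import least_squares
d=np.load(sys.argv[1]+".npz");W,t=d["W"],d["p"]
P=W.reshape(-1,3)
m=(np.hypot(P[:,0]-496.8,P[:,1]+284.9)<39)&(abs(P[:,2]-94.8)<2.5);p=P[m][:,:2]
c=np.array([496.8,-284.9])
for _ in range(5):
    q=p-c;b=(np.degrees(np.arctan2(q[:,1],q[:,0]))%360//5).astype(int);r=np.hypot(*q.T)
    e=np.array([p[b==i][np.argmax(r[b==i])] for i in np.unique(b) if r[b==i].max()>34])
    c=least_squares(lambda c:np.hypot(*(e-c).T)-35.5,c,loss='soft_l1',f_scale=.5).x
print("rim",m.sum(),len(e),c.round(2),"angles",np.unique(b)[[0,-1]]*5)
E
python3 held.py held2; python3 fit.py held2; python3 both.py held2
```

```text
[ 497.93 -286.95  143.84] [1.000e-03 9.884e-01 1.517e-01 8.000e-04] [-0.4  0.3 -2.8] 0.2890857193817638
[(-52, 98), (-50, 529), (-48, 92), (-46, 116), (-44, 951), (-42, 109), (-10, 73), (-8, 2172), (-6, 2721), (-4, 68), (-2, 71), (0, 70), (2, 65), (4, 119), (6, 139), (8, 165), (10, 193), (12, 193), (14, 207), (16, 218), (18, 199), (20, 241), (22, 252), (24, 1767), (26, 1984)]
flange plane [ 3.5000e-03  9.0000e-04 -5.9763e+00] 4802
flange centre rel TCP [-0.8  0.7] R 32.57 34
head [ 1.2   1.35 26.01] ((-0.5188202857971191, 0.8125114440917969), (26.92784881591797, 52.26795196533203), 17.566543579101562)
rim 696 34 [ 496.96 -284.78] angles [  0 355]
```

View pics/held2.png

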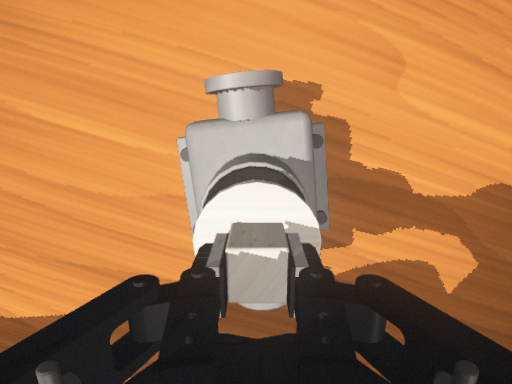

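The picture shows the plug upright, with the flange at (257,235), over the boss rim. I'll let it settle, then read the pose.

>>> send_rows(
  targets=[
    {"offset": [0,0,0],"spin": 0},
    {"offset": [0,0,0],"spin": 0},
    {"offset": [0,0,0],"spin": 0},
    {"offset": [0,0,0],"spin": 0},
  ],
)

```text
time_s: 10.1
eef_pos: [497.4, -286.5, 142.6]
ee_rot: [0.0, 0.988, 0.152, 0.0]
force: [0.6, 0.8, -2.5]
grip_width: 0.291
grip_force: 60.0
```

```bash
python3 held.py held3; python3 fit.py held3; python3 both.py held3; python3 -c "
from rig import ctrl
s=ctrl.sense();print(s['eef_pos'],s['wrist_torque'])"
```

```text
[ 497.36 -286.47  142.57] [1.000e-04 9.884e-01 1.516e-01 1.000e-04] [ 0.6  0.8 -2.5] 0.29122073710293717
[(-50, 218), (-48, 487), (-46, 41), (-44, 343), (-42, 844), (-12, 44), (-10, 79), (-8, 2222), (-6, 2656), (-4, 77), (-2, 63), (0, 73), (2, 61), (4, 111), (6, 156), (8, 169), (10, 184), (12, 188), (14, 205), (16, 222), (18, 208), (20, 248), (22, 218), (24, 1811), (26, 1934)]
flange plane [ 4.2000e-03  3.7000e-03 -6.0148e+00] 4779
flange centre rel TCP [-0.97  0.7 ] R 32.67 34
head [ 1.26  1.24 26.01] ((-0.5707550048828125, 0.7489585876464844), (26.918819427490234, 52.24911880493164), 17.40583610534668)
rim 722 34 [ 497.01 -284.85] angles [  0 355]
[ 497.34728994 -286.43177226  142.47467692] [-0.0121354   0.01456408 -0.02007828]
```

>>> send_rows(
  targets=[
    {"offset": [0.05,0.09,0],"spin": 0},
    {"offset": [0.05,0.09,-0.4],"spin": 0},
    {"offset": [0.05,0.09,-0.8],"spin": 0},
    {"offset": [0.05,0.09,-1.1],"spin": 0},
    {"offset": [0.05,0.09,-1.4],"spin": 0},
    {"offset": [0.05,0.09,-1.4],"spin": 0},
    {"offset": [0.05,0.09,-1.4],"spin": 0},
  ],
)

```text
time_s: 10.73
eef_pos: [497.7, -285.5, 128.1]
ee_rot: [-0.0, 0.988, 0.152, -0.0]
force: [0.2, 0.1, -2.3]
grip_width: 0.294
grip_force: 60.0
```

>>> send_rows(
  targets=[
    {"offset": [0,0,-0.1],"spin": 0},
    {"offset": [0,0,-0.2],"spin": 0},
    {"offset": [0,0,-0.3],"spin": 0},
    {"offset": [0,0,-0.4],"spin": 0},
    {"offset": [0,0,-0.4],"spin": 0},
    {"offset": [0,0,-0.4],"spin": 0},
  ],
)

```text
time_s: 11.23
eef_pos: [497.8, -285.5, 124.3]
ee_rot: [-0.0, 0.988, 0.152, -0.0]
force: [0.5, -0.6, -2.5]
grip_width: 0.289
grip_force: 60.0
```

>>> send_rows(
  targets=[
    {"offset": [0,0,-0.1],"spin": 0},
    {"offset": [0,0,-0.2],"spin": 0},
    {"offset": [0,0,-0.3],"spin": 0},
    {"offset": [0,0,-0.4],"spin": 0},
    {"offset": [0,0,-0.45],"spin": 0},
    {"offset": [0,0,-0.45],"spin": 0},
  ],
)

```text
time_s: 11.73
eef_pos: [497.8, -285.5, 120.6]
ee_rot: [0.0, 0.988, 0.152, 0.0]
force: [-2.1, 1.3, 4.3]
grip_width: 0.294
grip_force: 61.3
```

It's on the lands with about 7 N. I'll turn backward with light pressure.

>>> send_rows(
  targets=[
    {"offset": [0,0,-0.05],"spin": 0.06},
    {"offset": [0,0,-0.05],"spin": 0.12},
    {"offset": [0,0,-0.05],"spin": 0.18},
    {"offset": [0,0,-0.05],"spin": 0.24},
    {"offset": [0,0,-0.05],"spin": 0.3},
    {"offset": [0,0,-0.05],"spin": 0.36},
    {"offset": [0,0,-0.05],"spin": 0.4},
    {"offset": [0,0,-0.05],"spin": 0.4},
  ],
)

```text
time_s: 12.4
eef_pos: [497.8, -285.5, 119.3]
ee_rot: [0.0, 0.938, 0.346, 0.0]
force: [-0.1, -0.4, -1.9]
grip_width: 0.295
grip_force: 60.3
```

>>> send_rows(
  targets=[
    {"offset": [0,0,0],"spin": 0.03},
    {"offset": [0,0,0],"spin": 0.06},
    {"offset": [0,0,0],"spin": 0.08},
    {"offset": [0,0,0],"spin": 0.08},
  ],
)

```text
time_s: 12.73
eef_pos: [497.7, -285.5, 119.2]
ee_rot: [-0.0, 0.924, 0.382, -0.0]
force: [-0.2, -0.5, -1.4]
grip_width: 0.292
grip_force: 60.3
```

```bash
python3 -c "
from rig import ctrl
s=ctrl.sense();print(s['eef_pos'],s['force'],s['wrist_torque'],s['ee_rot'])"
```

```text
[ 497.74096765 -285.47238377  119.17716756] [-0.21513934 -0.45109535 -1.35505596] [-0.05393451 -0.02342895 -0.01971465] [-1.02428370e-04  9.24096198e-01  3.82159917e-01 -6.97221596e-05]
```

Contact has gone, so the lugs are over the gaps. Lowering.

>>> send_rows(
  targets=[
    {"offset": [0,0,-0.15],"spin": 0},
    {"offset": [0,0,-0.3],"spin": 0},
    {"offset": [0,0,-0.45],"spin": 0},
    {"offset": [0,0,-0.6],"spin": 0},
    {"offset": [0,0,-0.7],"spin": 0},
    {"offset": [0,0,-0.75],"spin": 0},
    {"offset": [0,0,-0.75],"spin": 0},
  ],
)

```text
time_s: 13.32
eef_pos: [497.8, -285.5, 111.9]
ee_rot: [-0.0, 0.924, 0.382, -0.0]
force: [-1.2, 0.5, 0.5]
grip_width: 0.289
grip_force: 60.6
```

Dropped, with the origin about 5 mm above the rim. Turning clockwise while following the slope down.

>>> send_rows(
  targets=[
    {"offset": [0,0,-0.1],"spin": 0},
    {"offset": [0,0,-0.12],"spin": -0.05},
    {"offset": [0,0,-0.14],"spin": -0.1},
    {"offset": [0,0,-0.18],"spin": -0.15},
    {"offset": [0,0,-0.2],"spin": -0.2},
    {"offset": [0,0,-0.23],"spin": -0.25},
    {"offset": [0,0,-0.26],"spin": -0.3},
    {"offset": [0,0,-0.26],"spin": -0.3},
  ],
)

```text
time_s: 13.98
eef_pos: [498.4, -286.0, 110.2]
ee_rot: [0.001, 0.971, 0.239, 0.001]
force: [0.0, -0.4, 5.8]
grip_width: 0.293
grip_force: 61.3
```

```bash
cat > st.py <<'E'
from rig import ctrl
import numpy as np
s=ctrl.sense();q=s['ee_rot'];print(s['eef_pos'].round(2),s['force'].round(2),s['wrist_torque'].round(3),"yaw",2*np.arctan2(q[2],q[1]))
E
python3 st.py
```

```text
[ 498.44 -286.05  110.23] [ 0.05 -0.4   5.78] [ 0.078  0.125 -0.072] yaw 0.4818859455283787
```

>>> send_rows(
  targets=[
    {"offset": [0,0,-0.04],"spin": -0.05},
    {"offset": [0,0,-0.07],"spin": -0.1},
    {"offset": [0,0,-0.1],"spin": -0.15},
    {"offset": [0,0,-0.1],"spin": -0.2},
    {"offset": [0,0,-0.1],"spin": -0.25},
    {"offset": [0,0,-0.1],"spin": -0.3},
    {"offset": [0,0,-0.1],"spin": -0.35},
    {"offset": [0,0,-0.1],"spin": -0.35},
  ],
)

```text
time_s: 14.65
eef_pos: [498.7, -286.2, 109.7]
ee_rot: [0.001, 0.998, 0.066, 0.001]
force: [0.1, 0.2, 7.9]
grip_width: 0.294
grip_force: 61.5
```

```bash
python3 st.py
```

```text
[ 498.65 -286.25  109.67] [0.05 0.19 7.92] [ 0.058  0.043 -0.058] yaw 0.13198064410344915
```

>>> send_rows(
  targets=[
    {"offset": [0,0,0],"spin": -0.04},
    {"offset": [0,0,0],"spin": -0.08},
    {"offset": [0,0,0],"spin": -0.12},
    {"offset": [0,0,0],"spin": -0.15},
    {"offset": [0,0,0],"spin": -0.18},
    {"offset": [0,0,0],"spin": -0.18},
  ],
)

```text
time_s: 15.15
eef_pos: [498.7, -286.3, 109.7]
ee_rot: [0.001, 1.0, -0.023, 0.001]
force: [0.0, 0.3, 7.6]
grip_width: 0.294
grip_force: 61.5
```

```bash
python3 st.py
```

```text
[ 498.65 -286.25  109.67] [0.02 0.25 7.62] [0.088 0.076 0.047] yaw -0.04689360582917915
```

>>> send_rows(
  targets=[
    {"offset": [0,0,0],"spin": -0.02},
    {"offset": [0,0,0],"spin": -0.04},
    {"offset": [0,0,0],"spin": -0.06},
    {"offset": [0,0,0],"spin": -0.06},
  ],
)

```text
time_s: 15.48
eef_pos: [498.7, -286.3, 109.7]
ee_rot: [0.001, 0.999, -0.053, 0.001]
force: [0.7, -0.4, 7.4]
grip_width: 0.292
grip_force: 61.5
```

```bash
python3 st.py
```

```text
[ 498.66 -286.25  109.69] [ 0.74 -0.37  7.45] [0.037 0.055 0.107] yaw -0.10633640127209713
```

>>> send_rows(
  targets=[
    {"offset": [0,0,0],"spin": -0.02},
    {"offset": [0,0,0],"spin": -0.04},
    {"offset": [0,0,0],"spin": -0.05},
    {"offset": [0,0,0],"spin": -0.05},
  ],
)

```text
time_s: 15.82
eef_pos: [498.6, -286.3, 109.7]
ee_rot: [0.001, 0.997, -0.078, 0.001]
force: [-0.8, -0.5, 7.7]
grip_width: 0.291
grip_force: 61.5
```

```bash
python3 st.py
```

```text
[ 498.65 -286.26  109.66] [-0.77 -0.52  7.69] [0.035 0.036 0.108] yaw -0.15581440481866518
```

>>> send_rows(
  targets=[
    {"offset": [0,0,0],"spin": -0.02},
    {"offset": [0,0,0],"spin": -0.04},
    {"offset": [0,0,0],"spin": -0.04},
    {"offset": [0,0,0],"spin": -0.04},
  ],
)

```text
time_s: 16.15
eef_pos: [498.5, -286.1, 109.6]
ee_rot: [0.001, 0.995, -0.098, 0.001]
force: [-0.6, -0.2, 7.5]
grip_width: 0.291
grip_force: 61.6
```

```bash
python3 st.py
```

```text
[ 498.51 -286.14  109.63] [-0.58 -0.17  7.48] [0.115 0.179 0.153] yaw -0.19533546825806597
```

>>> send_rows(
  targets=[
    {"offset": [0,0,0],"spin": -0.015},
    {"offset": [0,0,0],"spin": -0.03},
    {"offset": [0,0,0],"spin": -0.03},
  ],
)

```text
time_s: 16.4
eef_pos: [498.4, -286.0, 109.6]
ee_rot: [0.001, 0.994, -0.113, 0.001]
force: [-2.5, 1.5, 9.3]
grip_width: 0.291
grip_force: 61.6
```

```bash
python3 st.py
```

```text
[ 498.37 -286.01  109.6 ] [-2.45  1.46  9.28] [0.296 0.321 0.228] yaw -0.22571483137120493
```

>>> send_rows(
  targets=[
    {"offset": [0,0,0],"spin": -0.015},
    {"offset": [0,0,0],"spin": -0.025},
    {"offset": [0,0,0],"spin": -0.025},
  ],
)

```text
time_s: 16.65
eef_pos: [498.3, -285.9, 109.6]
ee_rot: [0.001, 0.992, -0.125, 0.001]
force: [-2.2, 1.3, 9.2]
grip_width: 0.292
grip_force: 61.7
```

```bash
python3 st.py
```

```text
[ 498.29 -285.89  109.6 ] [-2.18  1.29  9.21] [0.271 0.455 0.289] yaw -0.25013812459501966
```

Torque is rising at about 59°, level is home (2.6 mm). That's the stop, so I'll ease off and release.

>>> send_rows(
  targets=[
    {"offset": [0,0,0.05],"spin": 0.01},
    {"offset": [0,0,0.1],"spin": 0.015},
    {"offset": [0,0,0.1],"spin": 0.015},
  ],
)

```text
time_s: 16.9
eef_pos: [498.2, -285.9, 109.7]
ee_rot: [0.0, 0.993, -0.117, 0.001]
force: [-0.4, -0.1, 4.4]
grip_width: 0.291
grip_force: 61.0
```

>>> send_rows(
  targets=[
    {"offset": [0,0,0],"spin": 0},
    {"offset": [0,0,0],"spin": 0},
    {"offset": [0,0,0],"spin": 0},
    {"offset": [0,0,0],"spin": 0},
    {"offset": [0,0,0],"spin": 0},
    {"offset": [0,0,0],"spin": 0},
    {"offset": [0,0,0],"spin": 0},
    {"offset": [0,0,0],"spin": 0},
  ],
  grip=1.0,
)

```text
time_s: 17.57
eef_pos: [497.8, -285.5, 109.2]
ee_rot: [-0.0, 0.993, -0.118, -0.0]
force: [-0.2, 0.3, -0.6]
grip_width: 1.002
grip_force: 0.0
```

>>> send_rows(
  targets=[
    {"offset": [0,0,1],"spin": 0},
    {"offset": [0,0,3],"spin": 0},
    {"offset": [0,0,5.5],"spin": 0},
    {"offset": [0,0,8],"spin": 0},
    {"offset": [0,0,10.5],"spin": 0},
    {"offset": [0,0,12],"spin": 0},
    {"offset": [0,0,12],"spin": 0},
    {"offset": [0,0,12],"spin": 0},
  ],
)

```text
time_s: 18.23
eef_pos: [497.9, -285.6, 229.8]
ee_rot: [0.0, 0.993, -0.117, 0.001]
force: [0.2, 0.4, -1.6]
grip_width: 0.999
grip_force: 0.0
```

Run:
```python
from h import *
s=ctrl.sense();I,D=ctrl.capture("wrist");W=cloud("wrist",D,s);cv2.imwrite("pics/end.png",I[:,:,::-1]);print(s["eef_pos"],s["force"])
for z in(135.6,103.6):
    m=(np.hypot(W[...,0]-496.8,W[...,1]+284.9)<45)&(abs(W[...,2]-z)<3)
    p=W[m];A=np.c_[p[:,:2]-[496.8,-284.9],np.ones(len(p))];print(len(p),np.linalg.lstsq(A,p[:,2],rcond=None)[0].round(4),cv2.minAreaRect(p[:,:2].astype(np.float32)))
```

```text
[ 497.87562418 -285.56806644  229.79521711] [ 0.23953531  0.3832303  -1.58754387]
1074 [-1.630000e-02  5.500000e-03  1.359634e+02] ((497.40234375, -284.91058349609375), (25.699459075927734, 25.67258644104004), 77.12351989746094)
3005 [-2.100000e-03  1.400000e-03  1.040251e+02] ((496.979736328125, -284.8635559082031), (64.79856872558594, 65.43280792236328), 49.02880859375)
```

View pics/end.png

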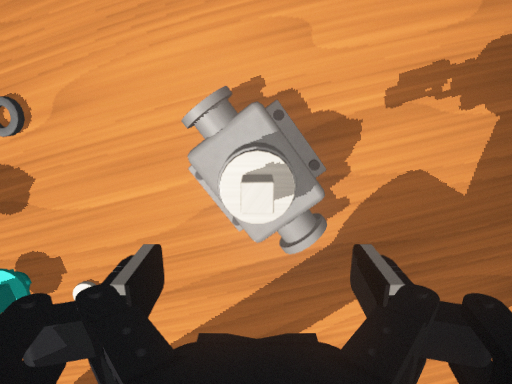

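The final picture shows the plug seated level in the port at (257,185). The flange top is at about 104 mm, so its origin is about 2.6–3 mm above the rim, and it is centred. Handing in.

```bash
python3 -c "
from rig import ctrl
print(ctrl.finish_job())"
```

```text
the job is handed in; nothing more can be done
None
```

The steel plug is screwed home in the steam-trap port and released, its origin about 2.6–3 mm above the rim by my measurement; I did not touch the other parts, and the job is handed in (no verdict was returned).

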